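# Index the inspection turntable and hold the specimen tray level

## Task

Turn the inspection turntable clockwise (seen from above) by its black round handle post a quarter turn, until it clicks into its detent at the end stop, so that the specimen tray comes out from under the camera. Then take that tray by its upright grip, lift it at least 10 cm above the turntable and finish while still holding it there in the air, steady and level, with both specimen pucks on it. Do not bump the camera, do not tip the tray, and leave everything else on the bench where it is.

Things in the scene. Friction and masses are not known exactly. Their poses are not given: they have to be found in the camera images.
- station: Inspection station, fixed to the bench: a white base plate 250 x 380 x 14 mm carrying an aluminium turntable (disc radius 115 mm, its top 42 mm above the bench). Origin on the bench under the turntable's axis; z up. The plate (with a small grey detent block on it at the disc's rim) reaches 125 mm to each side in x, from y = -210 to y = +170 mm.
- hinge (a point): Point on the turntable's vertical axis, at the height of the disc's top (42 mm above the bench). A steel hub 36 mm wide stands 8 mm up here.
- turntable (a joint): Turn of the turntable about its vertical axis, rad, growing clockwise seen from above. 0 at the start, tray under the camera; end stop at 1.571, a quarter turn on. The unit may be mounted up to 0.3 rad askew of the station's axes. A sprung roller resists from 1.45 to 1.52 (about 3 N at the handle); past 1.55 it pulls on to the stop and holds. Elsewhere friction (1 N at the handle) keeps it where it is left.
- handle (a point): Black round vertical handle post on the turntable, 18 mm in diameter, 60 mm tall, foot on the disc top, on a circle of radius 85 mm about the axis. This point is on its axis, 45 mm above the disc top (15 mm below the post's top). It goes round with the table and spins freely on its own axis, like a crank handle.
- seat (a point): Centre of the tray's seat on the turntable, on the disc top, 70 mm from the axis; 120 degrees anticlockwise from the handle seen from above. Four low ridges (4 mm high, 2 mm play) locate the tray. It turns with the table.
- tray: Steel specimen tray in the seat: 100 (its x, tangential to the turntable) x 46 (its y, radial) mm, floor 4 mm thick, rim 8 mm high, with a black upright rectangular grip in its middle, 24 mm (x) by 14 mm (y) wide, its top 75 mm above the underside. Origin: centre of the underside; z up. About 0.15 to 0.3 kg, balanced about the grip.
- tray_grip (a point): Point inside the tray's upright grip, 55 mm above the tray's underside (20 mm below the grip's top), on its centre line. Axes as the tray's: 14 mm thick along y, 24 mm along x.
- puck_a: Specimen puck standing loose on the tray's floor at one side of the grip: black resin disc, 28 mm in diameter, 15 mm high, 30 g, polished metal spot on top. Origin: centre of its underside.
- puck_b: The other, equal specimen puck on the tray, at the other side of the grip.
- camera: Inspection camera, fixed: a white barrel 37 mm wide pointing down, lower end 134 mm and top 256 mm above the bench, on an arm from a steel post 264 mm tall. Origin: 14 mm above the bench on the turntable's axis, axes as the station's; barrel at x = 0, y = -75 mm, post at x = 20, y = -170 mm. Before turning, the tray's grip ends 17 mm below the barrel.
- spare_tray: Bystander: an empty tray of the same make lying on the bench beside the station. Not to be used.
- spare_puck: Bystander: a puck like the others, standing on the bench.
- oil_bottle: Bystander: small amber bottle, 32 mm in diameter, 65 mm tall, beyond the station. Origin: centre of its underside.
- dish: Bystander: white shallow dish, 84 mm wide, 16 mm high, on the bench. Origin: centre of its underside.
- slide_box: Bystander: white slide box 90 x 150 x 35 mm on the bench. Origin: centre of its underside.
- screwdriver: Bystander: screwdriver 160 mm long, lying beyond the station.

How it is judged:
On the way, in this order (a step that is already met when the one before it is completed fails the run):
1. the turntable has been turned into its detent with the tray still in its seat (value of joint turntable above 1.54 rad and distance between tray and seat below 0.008 m), for 0.2 s.
2. the tray is lifted clear of the turntable, level, with both pucks on it (z of tray in the frame of station above 0.07 m and angle between tray's own z axis and vertical below 0.17 rad and horizontal distance between each of puck_a, puck_b and tray below 0.05 m and z of puck_a in the frame of tray between 0 and 0.01 m and z of puck_b in the frame of tray between 0 and 0.01 m), for 0.2 s.
At the end, for the whole second after the job is handed in: Fingers hold the tray at least 90 mm above the turntable top, tilted under 0.12 rad, still (0.03 m/s, 0.2 rad/s), not touching the camera, both pucks on it; turntable in its detent (joint above 1.54); bystanders within 30 mm of their start (z of tray in the frame of station above 0.132 m and angle between tray's own z axis and vertical below 0.12 rad and linear speed of tray below 0.03 m/s and angular speed of tray below 0.2 rad/s and contact force between tray and the fingers above 1 N and contact force between tray and camera below 0.1 N and value of joint turntable above 1.54 rad and horizontal distance between each of puck_a, puck_b and tray below 0.05 m and z of puck_a in the frame of tray between 0 and 0.01 m and z of puck_b in the frame of tray between 0 and 0.01 m and distance of each of spare_tray, spare_puck, oil_bottle, dish, slide_box, screwdriver from where it was at the start of the episode below 0.03 m); the arm keeps its last pose, push and grip.
It fails at once if the camera is bumped (over 5 N) (contact force between camera and anything else above 5 N).
It fails at once if the tray is tipped by more than 0.35 rad (angle between tray's own z axis and vertical above 0.35 rad).
It fails at once if a bystander is shoved more than 50 mm (distance of any of spare_tray, spare_puck, oil_bottle, dish, slide_box, screwdriver from where it was at the start of the episode above 0.05 m).
It also fails if it takes over 61 s, if anything falls off the work surface, if the arm or the gripper's body presses on something with over 40 N, if the wrist force passes 120 N, or if a joint passes its speed limit or range.

## Robot

A 6-joint arm with a two-finger parallel gripper is mounted at the origin on the work surface. World frame = base frame: x ahead of the robot, y to its left, z up, the work surface at z = 0. Lengths are in m, angles in rad, forces in N, time in s.
With the tool pointing down it reaches from about 0.35 to 0.975 m from the base axis. Payload 4.9 kg.
Tool frame: the origin (TCP) lies midway between the tips of the shut fingers; the grasp point (between the pads) lies 19 mm behind it; z points along the fingers, y is the line along which they close (so a half turn about z gives the same grasp; the last joint's range is limited). The gripper opens to 85 mm and grips with 20 to 120 N. Pads are 22 mm wide; open, the fingers measure 114 mm over their backs; the gripper's body (76 mm by 85 mm) begins 54 mm behind the grasp point. The pads swing forward as they close: fully open they stand 13 mm farther back than shut.
Start: joints at [1.158, 0.053, 1.613, -0, 1.476, -0.119], TCP at [0.181, 0.598, 0.231] pointing down, gripper open.
Joint ranges: [-3.01, 3.01], [-1.01, 2.22], [0.06, 2.58], [-1.02, 4.17], [0.09, 2.62], [-3.14, 3.14]. Speed limits (rad/s): [2.57, 2.57, 3.14, 3.14, 3.14, 3.14].

## Interface

Orientations are given as [roll, pitch, yaw] about the fixed x, y, z axes, in that order (R = Rz(yaw) Ry(pitch) Rx(roll)).
In Python, from plant import monitor, cams, job gives the robot as it stands. The module is installed in compiled form; this text tells all that it offers.
- The arm moves only by the shell command python3 -m jog 'ROWS' [FORCE]. ROWS is JSON, a list of rows, each a list of 3 entries, a list of its own where there are three numbers: the turn, a rotation vector about the world's x, y, z in units of 10 degrees (1.0 is 10 degrees), then the shift along the world's x, y, z in units of 50 mm (1.0 is 50 mm), then the closure, from 0 (fully open) to 1 (shut). In form: [[[ax, ay, az], [x, y, z], fingers], ...]. A call has 1 to 10 rows; each row is the pose to reach, as a shift and turn from the pose commanded when the call began; what a row does not reach only later rows make up. A row lasts 1/8 s, in which the tool goes at most 62.5 mm and 10.7 degrees, less where a joint would pass 70% of its speed; a pose out of reach is approached as far as the arm can. A call with a gripper value outside its range is refused whole. The fingers move at their own pace and stop on an object; FORCE is the grip in N (left out, the last holds). Time passes only in rows, so rows that repeat a pose let the fingers close. It gives the time, the measured TCP pose, the force, the opening and the grip force at its end, in the units of the state.
- monitor.get_state(): the state, without advancing time (a new reading comes with each control period).
- cams.get_image(name): name is "scene" or "top"; returns (picture, depth): 480x640x3 uint8, red, green, blue; 480x640 float32, m along the optical axis (not along the pixel's ray), 0 where there is no reading.
- cams.camera_params(name): a dict with "K" (3x3 intrinsics, pixels), "R" (3x3) and "t" (3): a world point X has camera coordinates R X + t. Camera axes: x right, y down, z forward; pixel columns grow to the right and rows downward; lengths in m; the calibration is good to about 2 mm. A picture is of the moment at which its call begins. camera_params takes no time and is no camera call.
- job.close_job(): hands the job in; it is judged then, once.
The state is a dict: "time": time; "qpos": joint angles; "dq": joint speeds; "joint_torque": joint torques, N m; "tcp_pos": TCP position; "tool_rot": TCP orientation; "contact_force": force on the tool from outside, world axes, zero at the start; "torque": the same for the moment, N m; "opening": finger opening in m; "grip_force": force on a finger pad.
Only numpy, scipy, OpenCV 4.12 (cv2) and the standard library are available. Lean on these libraries where they do the work, as an engineer would, in place of code of your own. Each camera call takes 0.05 s, during which the arm holds its last target. There are 200 camera calls.

## Working session

There is one attempt and no reset: what is moved stays moved. The work goes in short steps, Python scripts to look and compute and a shell command to move; the robot and the scene stay as the last step left them, time stands still between calls to the robot, and variables do not carry over. Pictures are saved under pics/ and viewed, at most 10 in all, crops included, and the job is handed in when it is done.

```bash
mkdir -p pics; cat > h.py <<'E'
from plant import monitor, cams, job
import numpy as np, cv2
def snap(n,f):
    im,d=cams.get_image(n); cv2.imwrite(f'pics/{f}.png',im[:,:,::-1]); np.save(f'pics/{f}.npy',d); return im,d
def px(n,u,v,depth=None,z=None):
    p=cams.camera_params(n);K,R,t=[np.array(p[k]) for k in('K','R','t')]
    r=np.linalg.inv(K)@[u,v,1]; C=-R.T@t; w=R.T@r
    s=depth if z is None else (z-C[2])/w[2]
    return C+s*w
E
python3 - <<'E'
from h import *
snap('scene','s0');snap('top','t0');s=monitor.get_state();print(s)
for n in('scene','top'):
  p=cams.camera_params(n);print(n,-np.array(p['R']).T@p['t'],p['K'],p['R'])
E
```

```text
{'time': 0.1, 'qpos': array([ 1.15805410e+00,  5.33201000e-02,  1.61413547e+00, -1.26512411e-05,
        1.47600851e+00, -1.19029746e-01]), 'dq': array([ 0.0009093 , -0.00112391, -0.00395286, -0.00042014, -0.00054706,
        0.00117632]), 'joint_torque': array([ 1.24311155e-04, -3.94902384e+01, -3.71363533e+01, -1.30043154e-04,
        3.88435597e-03, -2.21786468e-05]), 'tcp_pos': array([0.18073798, 0.5977144 , 0.2301805 ]), 'tool_rot': array([-3.13973298e+00, -2.09725997e-04,  2.84788119e+00]), 'contact_force': array([ 0.49597263, -0.32762117,  0.49157392]), 'torque': array([ 0.00645953,  0.02911415, -0.00347177]), 'grip_force': 0.0, 'opening': 0.08540674961605986}
scene [ 0.87469435 -0.38727445  0.8907012 ] [[522.2365017    0.         318.29538999]
 [  0.         522.2365017  241.39902788]
 [  0.           0.           1.        ]] [[ 8.47274378e-01  5.31155128e-01  5.98133868e-04]
 [ 4.62721910e-01 -7.37558988e-01 -4.91828399e-01]
 [-2.60796017e-01  4.16990370e-01 -8.70691948e-01]]
top [0.5200862 0.0052934 1.0569885] [[478.22299846   0.         326.5106004 ]
 [  0.         478.22299846 245.79985806]
 [  0.           0.           1.        ]] [[ 2.53641613e-03 -9.99714956e-01 -2.37396988e-02]
 [-9.96761293e-01 -6.19354807e-04 -8.04148012e-02]
 [ 8.03771761e-02  2.38667783e-02 -9.96478744e-01]]
```

View pics/t0.png

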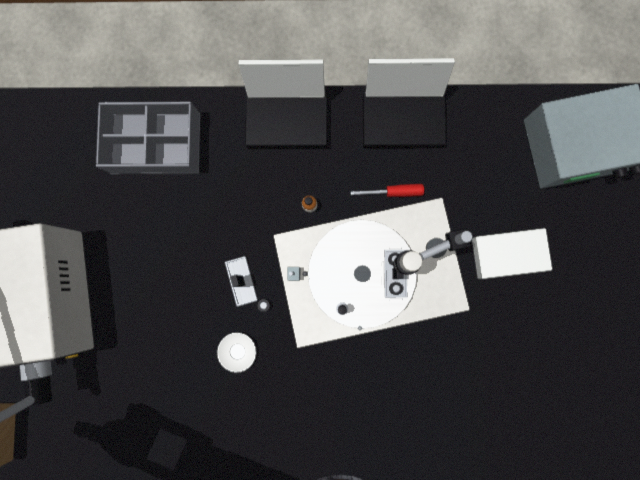

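View pics/s0.png

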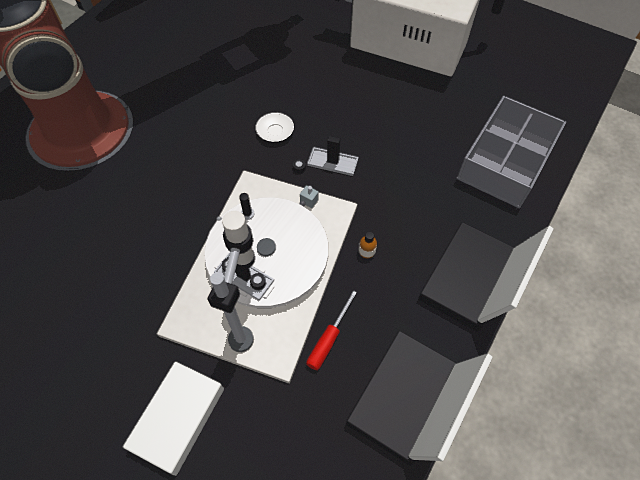

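```bash
python3 - <<'E'
from h import *
im=cv2.imread('pics/t0.png');c=cv2.resize(im[190:360,260:480],None,fx=3.6,fy=3.5,interpolation=cv2.INTER_CUBIC);cv2.imwrite('pics/t0c.png',c)
h=px('top',362,273,z=.05);print('hub',h)
cs=[px('top',*q,z=.014) for q in((274,236),(442,199),(468,311),(298,347))]
for c in cs:print(c)
a=cs[0]+cs[3]-cs[1]-cs[2];b=cs[0]-cs[3];b2=cs[1]-cs[2]
print('yaw of y axis',np.arctan2(a[1],a[0])-np.pi/2, np.arctan2(b[1],b[0]),np.arctan2(b2[1],b2[0]), 'mean',np.mean(cs,0))
E
```

```text
hub [ 0.54405766 -0.0452745   0.05      ]
[0.62575379 0.14578307 0.014     ]
[ 0.70735543 -0.22284813  0.014     ]
[ 0.46377714 -0.27435224  0.014     ]
[0.38538885 0.09117493 0.014     ]
yaw of y axis 0.21456823761499622 0.22339649351247975 0.20837850869915864 mean [ 0.5455688  -0.06506059  0.014     ]
```

View pics/t0c.png

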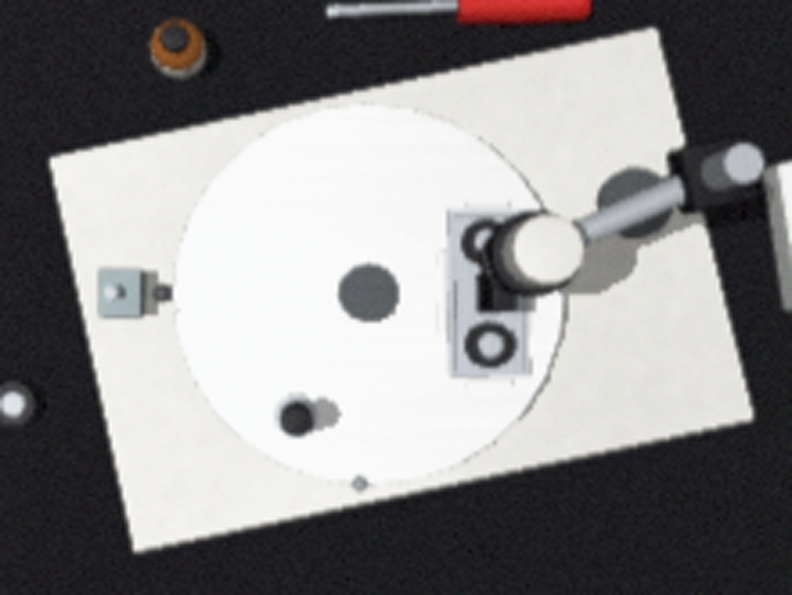

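```bash
python3 - <<'E'
from h import *
c=lambda x,y:(260+x/3.6,190+y/3.5)
h=px('top',*c(368,293),z=.05)[:2];p=px('top',*c(297,419),z=.102)[:2]
d=p-h;print('hub',h,'post',p,np.linalg.norm(d),a:=np.degrees(np.arctan2(d[1],d[0])))
t=[px('top',*c(*q),z=.050)[:2] for q in((447,210),(528,207),(531,374),(452,377))]
m=np.mean(t,0)-h;print('tray',np.mean(t,0),np.linalg.norm(m),np.degrees(np.arctan2(m[1],m[0])))
for q in(1,0),(2,3),(0,3),(1,2):
  v=t[q[0]]-t[q[1]];print(np.linalg.norm(v),np.degrees(np.arctan2(v[1],v[0])))
for k in range(0,101,10):
  f=np.radians(a-k);print(k,h+.085*np.array([np.cos(f),np.sin(f)]))
E
```

```text
hub [ 0.54256092 -0.04573524] post [ 0.47010661 -0.00384086] 0.08369447724199759 149.9627324437556
tray [ 0.54350123 -0.11636159] 0.07063261113436456 -89.23721626019632
0.04725661022462832 -87.76022519121135
0.045725297529756 -87.58752220818654
0.0999352677084229 1.250256962567329
0.09983569102111009 0.3700466805115254
0 [ 0.46897642 -0.00318737]
10 [0.47748269 0.00894405]
20 [0.48796633 0.01941407]
30 [0.50010881 0.02790455]
40 [0.51354116 0.03415753]
50 [0.52785527 0.03798301]
60 [0.5426162  0.03926475]
70 [0.55737546 0.0379638 ]
80 [0.57168458 0.03411971]
90 [0.58510879 0.02784926]
100 [0.5972402  0.01934299]
```

```bash
python3 -m jog '[[[0,0,-0.8],[0.5,-1.1,0.2],0],[[0,0,-1.6],[1.0,-2.2,0.2],0],[[0,0,-2.4],[1.5,-3.3,0.2],0],[[0,0,-3.2],[2.0,-4.4,0.2],0],[[0,0,-4.0],[2.5,-5.5,0.2],0],[[0,0,-4.8],[3.1,-6.6,0.2],0],[[0,0,-5.6],[3.7,-7.7,0.2],0],[[0,0,-6.4],[4.3,-8.8,0],0],[[0,0,-7.3],[4.8,-9.9,-0.4],0],[[0,0,-7.3],[5.3,-11,-0.8],0]]' 40
```

```text
time: 1.35
tcp_pos: [0.445, 0.0493, 0.1918]
tool_rot: [3.141, -0.0, 1.572]
contact_force: [-0.1, -0.1, 0.1]
opening: 0.0854
grip_force: 0.0
```

```bash
python3 -m jog '[[[0,0,0],[0.48,-1.02,0],0],[[0,0,0],[0.48,-1.02,-0.9],0],[[0,0,0],[0.48,-1.02,-0.9],0],[[0,0,0],[0.48,-1.02,-0.9],0]]'; python3 - <<'E'
from h import *
snap('scene','s1')
im=cv2.imread('pics/s1.png');cv2.imwrite('pics/s1c.png',cv2.resize(im[80:300,130:380],None,fx=2.7,fy=2.7,interpolation=cv2.INTER_CUBIC))
E
```

```text
time: 1.85
tcp_pos: [0.4687, 0.0006, 0.1481]
tool_rot: [3.141, -0.0, 1.575]
contact_force: [0.1, 0.3, 0.6]
opening: 0.0852
grip_force: 0.0
```

View pics/s1c.png

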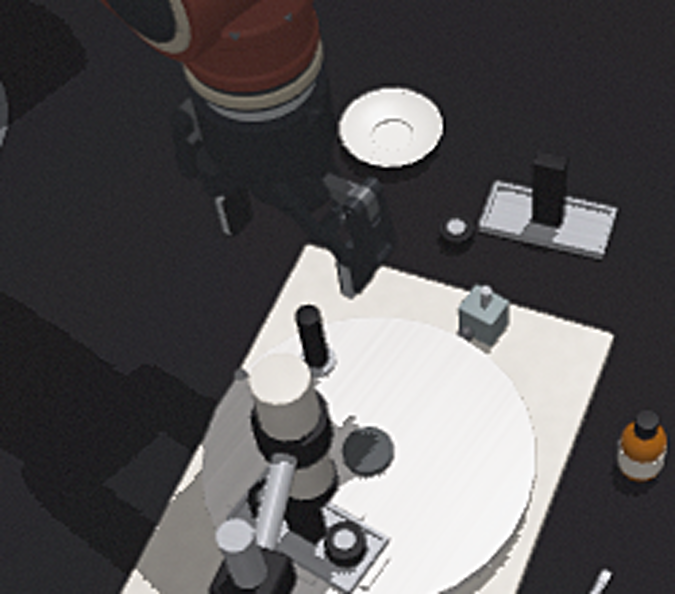

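```bash
python3 -c "
from h import *
print(px('scene',130+309/2.7,80+314/2.7,z=.102), px('scene',130+319/2.7,80+368/2.7,z=.042), px('scene',130+368/2.7,80+449/2.7,z=.05), monitor.get_state()['tcp_pos'])"
```

```text
[ 0.4742266  -0.00108682  0.102     ] [ 0.47711426 -0.00547019  0.042     ] [ 0.54737008 -0.04423145  0.05      ] [0.46924842 0.00072881 0.14895411]
```

```bash
python3 -m jog '[[[0,0,0],[0.04,0.02,-0.8],0],[[0,0,0],[0.04,0.02,-1.55],0],[[0,0,0],[0.04,0.02,-1.55],0],[[0,0,0],[0.04,0.02,-1.55],0]]'; python3 -m jog '[[[0,0,0],[0,0,0],1],[[0,0,0],[0,0,0],1],[[0,0,0],[0,0,0],1],[[0,0,0],[0,0,0],1],[[0,0,0],[0,0,0],1],[[0,0,0],[0,0,0],1]]' 40
```

```text
time: 2.4
tcp_pos: [0.4722, 0.0014, 0.0724]
tool_rot: [3.138, 0.001, 1.575]
contact_force: [0.6, -0.4, -0.3]
opening: 0.0854
grip_force: 0.0
time: 3.15
tcp_pos: [0.4705, 0.0013, 0.0703]
tool_rot: [-3.141, -0.0, 1.574]
contact_force: [-3.9, 1.0, 5.6]
opening: 0.0169
grip_force: 39.0
```

```bash
python3 -c "
from math import *
for k in list(range(0,92,5))+[92]:
  a=radians(150.3-k);b=radians(150.3);print(k,round(1.7*(cos(a)-cos(b)),2),round(1.7*(sin(a)-sin(b)),2))"
```

```text
0 0.0 0.0
5 0.08 0.13
10 0.17 0.24
15 0.27 0.35
20 0.38 0.45
25 0.49 0.55
30 0.62 0.63
35 0.75 0.69
40 0.89 0.75
45 1.03 0.8
50 1.17 0.83
55 1.32 0.85
60 1.47 0.86
65 1.62 0.85
70 1.76 0.83
75 1.91 0.8
80 2.05 0.76
85 2.19 0.7
90 2.32 0.63
92 2.37 0.6
```

```bash
python3 -m jog '[[[0,0,0],[0.08,0.13,0],1],[[0,0,0],[0.17,0.24,0],1],[[0,0,0],[0.27,0.35,0],1],[[0,0,0],[0.38,0.45,0],1],[[0,0,0],[0.49,0.55,0],1],[[0,0,0],[0.62,0.63,0],1],[[0,0,0],[0.75,0.69,0],1],[[0,0,0],[0.89,0.75,0],1],[[0,0,0],[0.89,0.75,0],1],[[0,0,0],[0.89,0.75,0],1]]' 40
python3 -c "
from h import *
print(monitor.get_state()['tcp_pos']);snap('top','t2')"
```

```text
time: 4.4
tcp_pos: [0.5158, 0.0389, 0.0704]
tool_rot: [3.14, -0.0, 1.574]
contact_force: [0.2, 1.1, 5.7]
opening: 0.017
grip_force: 39.7
[0.51580013 0.03889746 0.07036584]
```

```bash
python3 -m jog '[[[0,0,0],[0.14,0.05,0],1],[[0,0,0],[0.28,0.08,0],1],[[0,0,0],[0.43,0.10,0],1],[[0,0,0],[0.58,0.11,0],1],[[0,0,0],[0.73,0.10,0],1],[[0,0,0],[0.87,0.08,0],1],[[0,0,0],[1.02,0.05,0],1],[[0,0,0],[1.16,0.01,0],1],[[0,0,0],[1.30,-0.05,0],1],[[0,0,0],[1.43,-0.12,0],1]]' 40; python3 -m jog '[[[0,0,0],[0.04,-0.02,0],1],[[0,0,0],[0.08,-0.05,0],1],[[0,0,0],[0.08,-0.05,0],1]]'; python3 - <<'E'
from h import *
snap('top','t3')
im=cv2.imread('pics/t3.png');cv2.imwrite('pics/t3c.png',cv2.resize(im[190:360,260:480],None,fx=3.6,fy=3.5,interpolation=cv2.INTER_CUBIC))
E
```

```text
time: 5.7
tcp_pos: [0.5855, 0.0329, 0.0703]
tool_rot: [-3.138, -0.001, 1.574]
contact_force: [-4.5, -0.0, 8.2]
opening: 0.0164
grip_force: 40.3
time: 6.08
tcp_pos: [0.5869, 0.0322, 0.0702]
tool_rot: [-3.131, -0.004, 1.574]
contact_force: [-15.2, 7.2, 16.2]
opening: 0.0169
grip_force: 41.3
```

View pics/t3c.png

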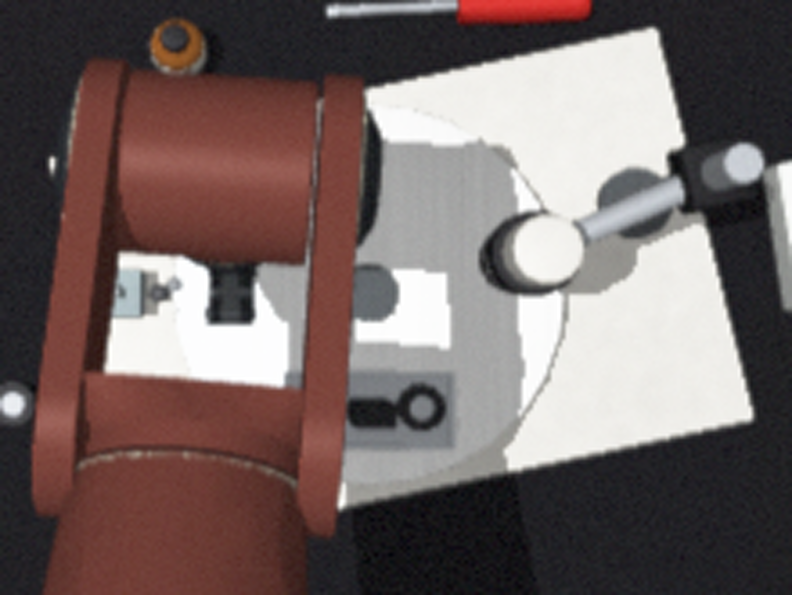

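```bash
python3 -m jog '[[[0,0,0],[-0.05,0.03,0],1],[[0,0,0],[-0.05,0.03,0],0.4],[[0,0,0],[-0.05,0.03,0],0.4],[[0,0,0],[-0.05,0.03,0],0.4],[[0,0,0],[-0.05,0.03,0.6],0.4],[[0,0,0],[-0.05,0.03,1.6],0.4],[[0,0,0],[-0.6,0.9,2.4],0],[[0,0,0],[-1.2,1.8,2.6],0],[[0,0,0],[-1.8,2.7,2.6],0],[[0,0,0],[-1.8,2.7,2.6],0]]'; python3 - <<'E'
from h import *
snap('top','t4')
im=cv2.imread('pics/t4.png');cv2.imwrite('pics/t4c.png',cv2.resize(im[230:350,290:440],None,fx=5,fy=5,interpolation=cv2.INTER_CUBIC))
print(monitor.get_state()['tcp_pos'])
E
```

```text
time: 7.38
tcp_pos: [0.4991, 0.1674, 0.1999]
tool_rot: [3.142, -0.0, 1.578]
contact_force: [1.5, 0.0, -0.4]
opening: 0.0852
grip_force: 0.0
[0.50000962 0.16604143 0.19978085]
```

View pics/t4c.png

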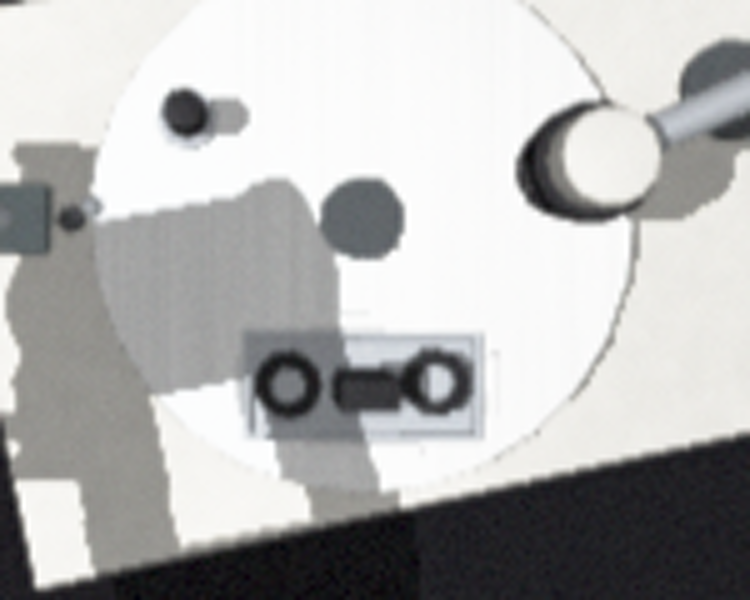

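```bash
python3 - <<'E'
from h import *
c=lambda x,y:(290+x/5,230+y/5)
P=lambda x,y,z:px('top',*c(x,y),z=z)[:2]
t=[P(*q,.05) for q in((246,332),(486,333),(484,438),(243,437))];m=np.mean(t,0)
print('tray',m,t);h=P(361,218,.05);p=P(186,111,.102);print('hub',h,'post',p)
for q in (p-h,m-h):print(np.linalg.norm(q),np.degrees(np.arctan2(q[1],q[0])))
print('grip top',P(352,391,.117))
v=t[0]-t[1]+t[3]-t[2];print('tray x dir',np.degrees(np.arctan2(v[1],v[0])))
E
```

```text
tray [ 0.47320901 -0.04695313] [array([0.49503057, 0.00256401]), array([ 0.49492852, -0.09766864]), array([ 0.45144056, -0.09650588]), array([0.45143638, 0.00379798])]
hub [ 0.54280042 -0.04568948] post [0.58426431 0.02675341]
0.08346991368734565 60.214623880747226
0.06960288976941525 -178.95972707041307
grip top [ 0.4739524 -0.0385621]
tray x dir 89.97203800537602
```

```bash
python3 -m jog '[[[0,0,0],[-0.52,-1.0,0],0],[[0,0,0],[-0.52,-2.0,0],0],[[0,0,0],[-0.52,-3.0,0],0],[[0,0,0],[-0.52,-3.8,0],0],[[0,0,0],[-0.52,-4.25,0],0],[[0,0,0],[-0.52,-4.25,0],0],[[0,0,0],[-0.52,-4.25,0],0],[[0,0,0],[-0.52,-4.25,0],0]]'; python3 -c "
from h import *
snap('scene','s5');print(monitor.get_state()['tcp_pos'])
im=cv2.imread('pics/s5.png');cv2.imwrite('pics/s5c.png',cv2.resize(im[80:300,130:380],None,fx=2.7,fy=2.7,interpolation=cv2.INTER_CUBIC))"
```

```text
time: 8.43
tcp_pos: [0.4747, -0.0468, 0.1997]
tool_rot: [-3.141, -0.0, 1.574]
contact_force: [-0.8, 0.3, -0.3]
opening: 0.0855
grip_force: 0.0
[ 0.47465881 -0.04668519  0.19981843]
```

View pics/s5c.png

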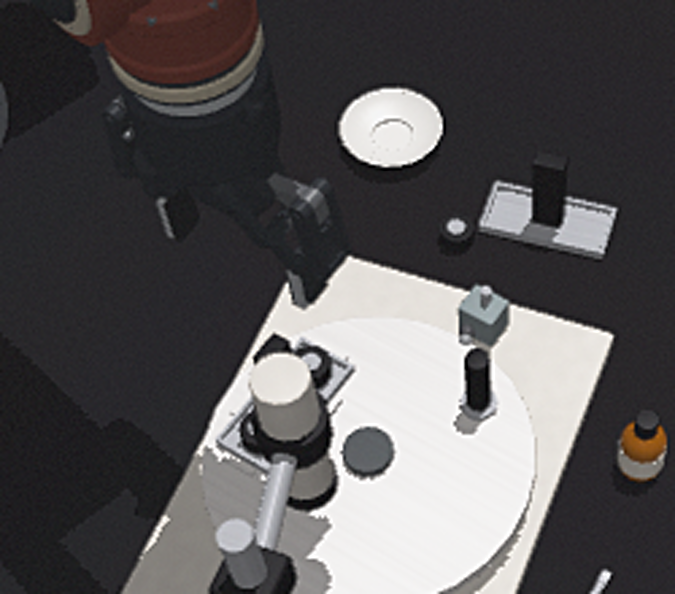

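```bash
python3 -m jog '[[[0,0,0],[-0.01,0,-0.8],0],[[0,0,0],[-0.01,0,-1.6],0],[[0,0,0],[-0.01,0,-2.2],0],[[0,0,0],[-0.01,0,-2.44],0],[[0,0,0],[-0.01,0,-2.44],0],[[0,0,0],[-0.01,0,-2.44],0]]'; python3 -m jog '[[[0,0,0],[0,0,0],1],[[0,0,0],[0,0,0],1],[[0,0,0],[0,0,0],1],[[0,0,0],[0,0,0],1],[[0,0,0],[0,0,0],1],[[0,0,0],[0,0,0],1],[[0,0,0],[0,0,0],1]]' 50
```

```text
time: 9.22
tcp_pos: [0.4753, -0.0474, 0.0796]
tool_rot: [3.139, 0.001, 1.574]
contact_force: [-0.2, 0.4, -0.3]
opening: 0.0853
grip_force: 0.0
time: 10.1
tcp_pos: [0.4741, -0.0473, 0.0781]
tool_rot: [-3.141, 0.0, 1.574]
contact_force: [-0.9, 0.5, 2.8]
opening: 0.013
grip_force: 49.8
```

```bash
python3 -m jog '[[[0,0,0],[0,0,0.05],1],[[0,0,0],[0,0,0.15],1],[[0,0,0],[0,0,0.3],1],[[0,0,0],[0,0,0.5],1],[[0,0,0],[0,0,0.7],1],[[0,0,0],[0,0,0.9],1],[[0,0,0],[0,0,1.1],1],[[0,0,0],[0,0,1.3],1],[[0,0,0],[0,0,1.4],1],[[0,0,0],[0,0,1.45],1]]'; python3 -m jog '[[[0,0,0],[0,0,0.05],1],[[0,0,0],[-0.02,0,0.15],1],[[0,0,0],[-0.07,0,0.3],1],[[0,0,0],[-0.13,0,0.5],1],[[0,0,0],[-0.2,0,0.7],1],[[0,0,0],[-0.26,0,0.85],1],[[0,0,0],[-0.3,0,0.95],1],[[0,0,0],[-0.3,0,1.0],1],[[0,0,0],[-0.3,0,1.0],1],[[0,0,0],[-0.3,0,1.0],1]]'; python3 -m jog '[[[0,0,0],[0,0,0],1],[[0,0,0],[0,0,0],1],[[0,0,0],[0,0,0],1],[[0,0,0],[0,0,0],1]]'; python3 - <<'E'
from h import *
snap('scene','s6');snap('top','t6');
a=cv2.imread('pics/s6.png')[80:300,130:380];b=cv2.imread('pics/t6.png')[210:360,270:440]
cv2.imwrite('pics/c6.png',np.hstack([cv2.resize(a,(400,440)),cv2.resize(b,(400,440))]))
E
```

```text
time: 11.35
tcp_pos: [0.4742, -0.0473, 0.1507]
tool_rot: [3.141, 0.0, 1.574]
contact_force: [-0.5, -0.6, -3.0]
opening: 0.0135
grip_force: 49.2
time: 12.6
tcp_pos: [0.459, -0.0472, 0.2]
tool_rot: [-3.141, -0.0, 1.574]
contact_force: [-0.4, 0.3, -2.8]
opening: 0.0135
grip_force: 49.2
time: 13.1
tcp_pos: [0.4591, -0.0473, 0.2004]
tool_rot: [-3.142, -0.0, 1.574]
contact_force: [-0.1, -1.7, -2.2]
opening: 0.0136
grip_force: 49.2
```

View pics/c6.png

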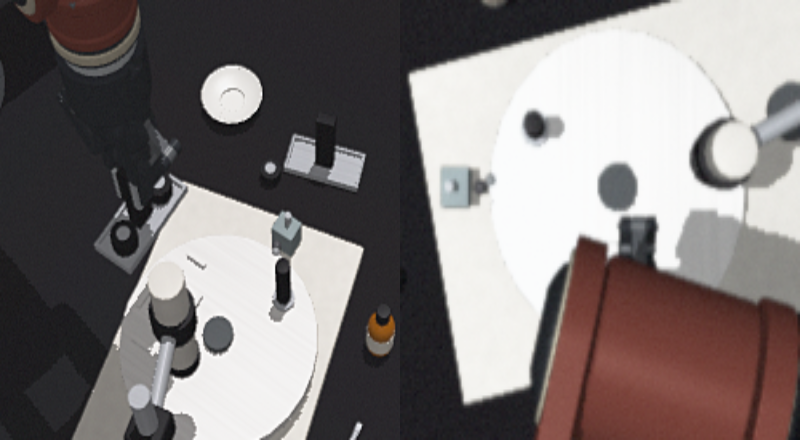

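The tray is in the air and level, with both pucks on it (left panel, about (123,235) and (160,188)). The handle is still in its end position and the bystanders haven't moved. Tray underside is about 0.164 m above the bench.

```bash
python3 -c "
from plant import job
print(job.close_job())"
```

```text
the job is handed in; nothing more can be done
None
```

I turned the table a quarter turn clockwise to its end stop and handed the job in with the tray held level about 12 cm above the turntable, both pucks on it, and the camera and bystanders undisturbed in the last pictures; the hand-in returned no verdict.

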